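Close the recessed vent of an insulated food carrier

TASK

Shut the vent of the insulated food carrier: slide its steel cover fully open, reach into the well and turn the sunken bar knob clockwise (seen from above) until you feel it stiffen clearly against its seal, snug but not crushed, then let go and slide the cover fully shut again. Do not lean on the lid or the well's rim, and leave everything else standing where it is.

Things in the scene. Friction and masses are not known exactly. Their poses are not given: they have to be found in the camera images.
- carrier: white insulated food box, fixed, 278 (x) by 338 (y) mm, 160 mm high to the top of its flat lid. Origin at the centre of its underside, on the table; z up, y along its long side. A round well, 87 mm wide, 42 mm deep, is sunk in the lid at x 0, y -60 mm. Two guide rails, 8 mm high, run along y on the lid at x 64 and -64 mm.
- carrier_lid: the white lid of the box with the well's wall and rim, fixed to the carrier (same origin and axes). It is a thin shell: no more than 25 N may be put on it by the hand or arm.
- well_mouth (a point): centre of the well's round mouth, level with the lid's top; axes as the carrier's
- cover (a joint): sliding steel cover plate over the well, 114 (x) by 98 (y) mm, 4 mm thick, its top 5 mm above the lid; value in m: 0 fully shut (end stop), 0.100 fully open (end stop). Opens along the carrier's +y; about 2 N of friction; stays where it is left. It may start slightly open.
- cover_tab (a point): centre of the top of the upright tab on the cover by which it is slid: 30 mm wide along the carrier's x, 10 mm thick along its y, 34 mm tall above the plate. When shut the tab stands 39 mm to the +y side of the well's centre; moves with the cover; axes as the carrier's
- vent_knob: black bar knob on the well's axis: an upright bar 40 mm long (its own x), 12 mm thick (its own y), 36 mm tall, on a disc 40 mm wide, 3 mm thick. Origin on the axis at the well's floor, 42 mm below the lid's top. Turns in place without rising or sinking; its start angle varies. Clockwise from above closes. More than one grasp may be needed.
- knob_top (a point): centre of the top of the knob's bar, 6 mm below the lid's top; axes as the knob's. Turning it takes 0.08 N m of friction; once its cam meets the seal the torque climbs 1.5 N m per radian. Snug: 0.16 to 0.35 N m; above 0.45 the seal is crushed. With the hand stopped, friction may act either way, so the reading is up to 0.16 N m lower. Let go, it springs back up to 0.2 rad and then holds by itself.
- vent_cam: cam peg under the knob, inside the box and out of sight, 12 mm off the axis, turning with the knob (same origin and axes). It swings against the vent's sprung seal, whose place differs from box to box and cannot be seen (met after 0.4 to 2.6 rad of turning): it must be felt through the knob. 0.11 N m on the seal is 10 N at the peg; 36 N crushes it.
- cup: steel cup, 60 mm wide, 60 mm high, standing on the far left corner of the carrier's lid; origin at the centre of its underside
- onion_a: peeled onion, 72 mm wide, on the white chopping board
- onion_b: another such onion on the board
- knife: kitchen knife lying on the board
- saucepan: saucepan, 160 mm wide, 85 mm high, with a long handle, on the table
- jar: jar, 68 mm wide, 100 mm high, on the table beyond the carrier
- spoon: steel spoon, 220 mm long, on the table

How it is judged:
By the outcome, as a careful person would: the job done as asked, in the order asked, and still so for the second after the job is handed in, with the robot touching nothing.
It also fails if it takes over 72 s, if anything falls off the work surface, if the arm or the gripper's body presses on something with over 40 N, if the wrist force passes 120 N, or if a joint passes its speed limit or range.

ROBOT

A 6-joint arm with a two-finger parallel gripper is mounted at the origin on the work surface. World frame = base frame: x ahead of the robot, y to its left, z up, the work surface at z = 0. Lengths are in mm, angles in rad, forces in N, time in s.
With the tool pointing down it reaches from about 275 to 750 mm from the base axis. Payload 10.2 kg.
Tool frame: the origin (TCP) lies on the centre line of the jaws, within the pads' length; the fingertips stand 17 mm ahead of it and the grasp point (between the pads) lies 2 mm behind it (manip.finger_overhang is the distance from the TCP to the fingertips, in mm); x points along the fingers, z is the direction in which the jaws open and shut, and the axes are right-handed (so a half turn about x gives the same grasp; the last joint's range is limited). The gripper opens to 88 mm and grips with 3 to 60 N. Pads are 18 mm wide; open, the fingers measure 123 mm over their backs; the gripper's body (75 mm by 187 mm) begins 45 mm behind the grasp point.
Start: joints at [0.969, 0.313, 1.498, -0, 1.331, -0.223], TCP at [194.161, 487.784, 255.72] pointing down, gripper open.
Joint ranges: [-2.94, 2.94], [-0.97, 2.17], [0.19, 2.56], [-1.23, 4.37], [0.02, 3.11], [-2.88, 2.88]. Speed limits (rad/s): [2.39, 2.39, 3.01, 3.14, 3.14, 3.14].

INTERFACE

Orientations are given as a unit quaternion [w, x, y, z].
In Python, from cell import manip, eyes gives the robot as it stands. The module is installed in compiled form; this text tells all that it offers. Calls block until the motion is done:
- manip.movep(position, orientation): joint-space move of the TCP to a pose.
- manip.servo_line(position, rot=None, max_speed=150): straight line of the TCP; rot=None keeps the orientation; max_speed is the mean speed in mm/s.
- manip.goto_joints(angles): joint-space move.
- manip.gripper_to(opening): finger opening in mm; the grip force is fixed at half the most; returns when the fingers have stopped.
- manip.wait(seconds).
- manip.solve_ik(position, orientation): joint angles nearest the present ones, or None.
- manip.observe(): the state.
- eyes.get_image(name): name is "scene" or "top" or "wrist"; returns a dict with "img" (420x560x3 uint8, blue, green, red), "range_z" (420x560 float32, mm along the optical axis (not along the pixel's ray), 0 where there is no reading), "K" (3x3 intrinsics, pixels), "extrinsics" (4x4, takes a point from world to camera coordinates). Camera axes: x right, y up, looking along -z (the intrinsics and any distortion apply to the point x, -y, -z); pixel columns grow to the right and rows downward; lengths in mm; the calibration is good to about 2 mm. A picture is of the moment at which its call begins.
A pose or a line that the arm cannot do raises manip.PlanningError and nothing moves.
- manip.sign_off(): hands the job in, once; it reports no verdict.
The state is a dict: "time_s": time; "joints": joint angles; "dq": joint speeds; "tau": joint torques, N m; "tcp_pos": TCP position; "tool_rot": TCP orientation; "ft_force": force on the tool from outside, world axes, zero at the start; "ft_torque": the same for the moment, N m; "finger_gap": finger opening in mm.
Only numpy, scipy, OpenCV 4.12 (cv2) and the standard library are available. Lean on these libraries where they do the work, as an engineer would, in place of code of your own. Each camera call takes 0.05 s, during which the arm holds its last target. There are 200 camera calls.

## Working session

There is one attempt and no reset: what is moved stays moved. The work goes in short steps, each a Python script; the robot and the scene stay as the last script left them, time stands still between calls to the robot, and variables do not carry over. Pictures are saved under pics/ and viewed, about 8 in all and at most 12, crops included, and the job is handed in when it is done.

```bash
mkdir -p pics
cat > h.py <<'E'
import numpy as np, cv2
from cell import manip, eyes
def grab(n):
    d=eyes.get_image(n); return d
def unproj(d,u,v,z=None):
    """pixel -> world; by range or onto plane z"""
    K=d["K"];E=d["extrinsics"];R=E[:3,:3];t=E[:3,3]
    u=np.atleast_1d(u).astype(float);v=np.atleast_1d(v).astype(float)
    r=np.stack([(u-K[0,2])/K[0,0],-(v-K[1,2])/K[1,1],-np.ones_like(u)],1)
    rw=r@R; c=-R.T@t
    s=d["range_z"][v.astype(int),u.astype(int)] if z is None else (z-c[2])/rw[:,2]
    return c+rw*np.asarray(s)[:,None]
E
python3 - <<'E'
from h import *
o=manip.observe();print({k:np.round(v,3) for k,v in o.items()})
for n in("top","scene"):
    d=grab(n);cv2.imwrite(f"pics/{n}0.png",d["img"]);np.save(f"pics/{n}0.npy",d,allow_pickle=True)
    print(n,d["K"].round(1).tolist(),d["extrinsics"].round(3).tolist())
E
```

```text
{'time_s': np.float64(0.0), 'joints': array([ 0.969,  0.313,  1.498, -0.   ,  1.331, -0.223]), 'dq': array([-0.   , -0.   ,  0.003,  0.   , -0.001,  0.   ]), 'tau': array([ 1.0000e-03, -4.0220e+01, -2.5227e+01,  7.0000e-02,  3.5000e-02,
       -0.0000e+00]), 'tcp_pos': array([194.015, 487.59 , 255.163]), 'tool_rot': array([ 0.585, -0.397,  0.586,  0.397]), 'ft_force': array([-0.145, -0.766, -0.214]), 'ft_torque': array([-0.008,  0.024, -0.022]), 'finger_gap': np.float64(87.873)}
top [[436.2, 0.0, 277.1], [0.0, 436.2, 206.5], [0.0, 0.0, 1.0]] [[-0.013, -1.0, 0.007, 72.683], [0.997, -0.012, 0.082, -580.11], [-0.081, 0.008, 0.997, -1240.028], [0.0, 0.0, 0.0, 1.0]]
scene [[451.4, 0.0, 273.6], [0.0, 451.4, 208.7], [0.0, 0.0, 1.0]] [[0.87, 0.492, 0.02, -542.336], [-0.365, 0.619, 0.696, 66.364], [0.33, -0.613, 0.718, -1660.551], [0.0, 0.0, 0.0, 1.0]]
```

View pics/top0.png

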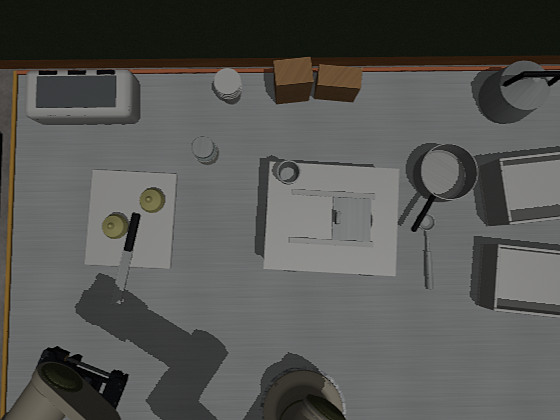

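View pics/scene0.png

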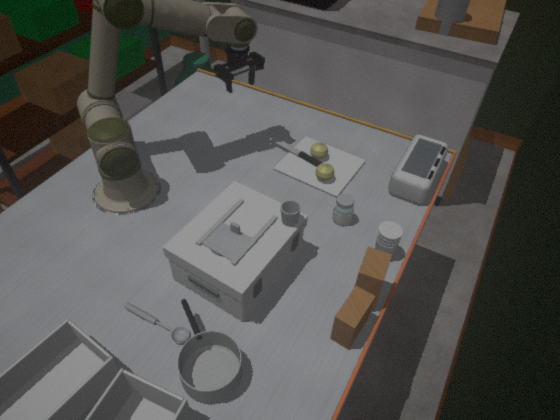

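The top view shows the carrier lid at about u 263–399, v 162–276. The cover is at u 333–372, with its tab at about (336,217), and the cup is at (287,172). The scene view agrees, so carrier +y runs roughly along world +y. Next I'll fit the lid and the tab.

Run:
```python
from h import *
d=np.load("pics/top0.npy",allow_pickle=True).item()
v,u=np.mgrid[0:420,0:560]; P=unproj(d,u.ravel(),v.ravel()).reshape(420,560,3)
roi=(u>240)&(u<420)&(v>140)&(v<300)
m=(roi&(P[...,2]>150)&(P[...,2]<240)).astype(np.uint8)
cs,_=cv2.findContours(m,cv2.RETR_EXTERNAL,cv2.CHAIN_APPROX_NONE)
c=max(cs,key=cv2.contourArea)[:,0]
W=unproj(d,c[:,0],c[:,1],160.)[:,:2].astype(np.float32)
r=cv2.minAreaRect(W);print("lid rect",r)
print("median lid z",np.median(P[...,2][m>0]))
t=roi&(P[...,2]>180)
n,l,s,cc=cv2.connectedComponentsWithStats(t.astype(np.uint8))
for i in range(1,n):
    q=P[l==i];print(s[i],q.mean(0).round(1),q.min(0).round(1),q.max(0).round(1))
img=cv2.resize(d["img"][140:300,250:410],None,fx=3.7,fy=3.7,interpolation=cv2.INTER_CUBIC)
cv2.imwrite("pics/crop.png",np.clip(img*1.3,0,255).astype(np.uint8))
```

```text
lid rect ((541.6259765625, -75.16673278808594), (337.734619140625, 283.6994323730469), 86.02361297607422)
median lid z 160.14240159435667
[405 141   1   1   1] [ 478.    76.  1282.7] [ 478.    76.  1282.7] [ 478.    76.  1282.7]
[280 143   1   1   1] [ 478.    76.  1282.7] [ 478.    76.  1282.7] [ 478.    76.  1282.7]
[418 143   1   1   1] [ 478.    76.  1282.7] [ 478.    76.  1282.7] [ 478.    76.  1282.7]
[363 145   1   1   1] [ 478.    76.  1282.7] [ 478.    76.  1282.7] [ 478.    76.  1282.7]
[410 144   1   1   1] [ 478.    76.  1282.7] [ 478.    76.  1282.7] [ 478.    76.  1282.7]
[298 146   1   1   1] [ 478.    76.  1282.7] [ 478.    76.  1282.7] [ 478.    76.  1282.7]
[398 146   1   1   1] [ 478.    76.  1282.7] [ 478.    76.  1282.7] [ 478.    76.  1282.7]
[265 149   1   1   1] [ 478.    76.  1282.7] [ 478.    76.  1282.7] [ 478.    76.  1282.7]
[320 149   1   1   1] [ 478.    76.  1282.7] [ 478.    76.  1282.7] [ 478.    76.  1282.7]
[400 148   1   1   1] [ 478.    76.  1282.7] [ 478.    76.  1282.7] [ 478.    76.  1282.7]
[256 150   1   1   1] [ 478.    76.  1282.7] [ 478. 
[... 9788 characters left out ...]
.    76.  1282.7] [ 478.    76.  1282.7] [ 478.    76.  1282.7]
[368 291   1   1   1] [ 478.    76.  1282.7] [ 478.    76.  1282.7] [ 478.    76.  1282.7]
[416 291   1   1   1] [ 478.    76.  1282.7] [ 478.    76.  1282.7] [ 478.    76.  1282.7]
[334 295   1   1   1] [ 478.    76.  1282.7] [ 478.    76.  1282.7] [ 478.    76.  1282.7]
[345 294   1   1   1] [ 478.    76.  1282.7] [ 478.    76.  1282.7] [ 478.    76.  1282.7]
[419 297   1   1   1] [ 478.    76.  1282.7] [ 478.    76.  1282.7] [ 478.    76.  1282.7]
[273 298   1   1   1] [ 478.    76.  1282.7] [ 478.    76.  1282.7] [ 478.    76.  1282.7]
[410 298   2   2   2] [ 478.    76.  1282.7] [ 478.    76.  1282.7] [ 478.    76.  1282.7]
```

View pics/crop.png

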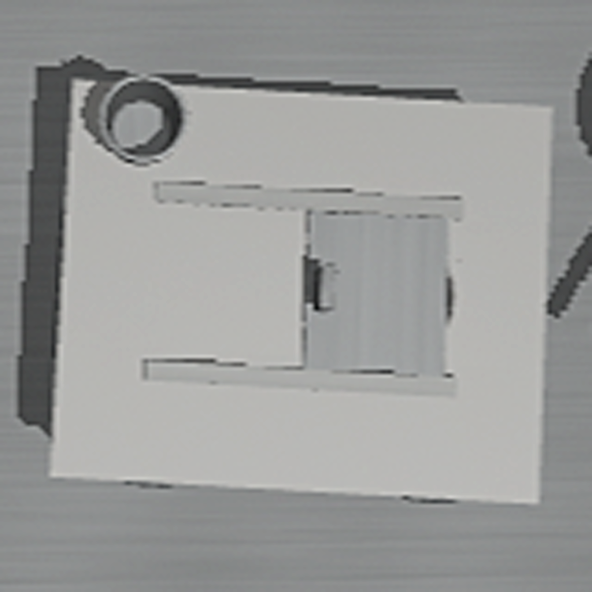

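```bash
cat >> h.py <<'E'
from scipy.spatial.transform import Rotation as Rn
def rot(phi):
    """tool down, jaws opening along world angle phi"""
    z=np.array([np.cos(phi),np.sin(phi),0]);x=np.array([0,0,-1.]);y=np.cross(z,x)
    q=Rn.from_matrix(np.stack([x,y,z],1)).as_quat();return [float(a) for a in (q[3],q[0],q[1],q[2])]
def st(tag=""):
    o=manip.observe();print(tag,"t",round(float(o["time_s"]),2),"tcp",np.round(o["tcp_pos"],1),"F",np.round(o["ft_force"],2),"M",np.round(o["ft_torque"],3),"gap",round(float(o["finger_gap"]),1),"q6",round(float(o["joints"][5]),3));return o
E
python3 - <<'E'
from h import *
d=np.load("pics/top0.npy",allow_pickle=True).item()
v,u=np.mgrid[0:420,0:560]; P=unproj(d,u.ravel(),v.ravel()).reshape(420,560,3)
m=((u>240)&(u<420)&(v>140)&(v<300)&(P[...,2]>154)&(P[...,2]<240)).astype(np.uint8)
c=max(cv2.findContours(m,0,cv2.CHAIN_APPROX_NONE)[0],key=cv2.contourArea)[:,0]
W=unproj(d,c[:,0],c[:,1],160.)[:,:2]
o=np.array([541,-75.]);a=np.radians(-3.6)
for it in range(2):
    X=np.array([np.cos(a),np.sin(a)]);Y=np.array([-np.sin(a),np.cos(a)])
    L=np.stack([(W-o)@X,(W-o)@Y],1);A=[];E=[]
    for k,s,sel in((0,-1,abs(L[:,1])<150),(0,1,(L[:,1]<60)&(L[:,1]>-150)),(1,-1,abs(L[:,0])<120),(1,1,(L[:,0]<60)&(L[:,0]>-120))):
        q=L[sel&(L[:,k]*s>110)];p=np.polyfit(q[:,1-k],q[:,k],1);E.append(p[1]);A.append(-p[0] if k==0 else p[0])
    print(np.degrees(a),np.degrees(A),np.round(E,1))
    o=o+X*(E[0]+E[1])/2+Y*(E[2]+E[3])/2;a+=np.mean(A)
print("carrier",o,np.degrees(a))
X=np.array([np.cos(a),np.sin(a)]);Y=np.array([-np.sin(a),np.cos(a)])
sel=(u>330)&(u<350)&(v>205)&(v<230)&(P[...,2]>192)&(P[...,2]<205)
T=P[sel];L=(T[:,:2]-o)@np.stack([X,Y],1);print("tab local",L.mean(0),L.min(0),L.max(0))
np.save("carrier.npy",[o[0],o[1],a])
phi=a+np.pi/2
tab=o+Y*(-15)
for f in (phi,phi-np.pi):
    print(f,manip.solve_ik([*tab.tolist(),300.],rot(f)))
f=min((phi,phi-np.pi),key=lambda f:abs((manip.solve_ik([*tab.tolist(),300.],rot(f)) or [9]*6)[5]))
manip.movep([*tab.tolist(),330.],rot(f)); manip.gripper_to(34); st(f)
d=grab("wrist");cv2.imwrite("pics/w1.png",d["img"]);np.save("pics/w1.npy",d,allow_pickle=True)
E
```

```text
-3.6 [-0.39202506 -0.36504198 -0.28840464 -0.26546723] [-140.   135.4 -167.7  167.6]
-3.927734727215308 [-0.07058266 -0.03735082 -0.0035596   0.10263955] [-137.7  137.7 -167.6  167.7]
carrier [538.72547171 -74.85562313] -3.9299481093859843
tab local [ -0.76836795 -10.84014014] [-14.67168512 -15.52175741] [13.29297574 -5.57745768]
1.5022057928535848 [-3.80506930e-01  3.30575757e-01  1.35831543e+00 -4.44089210e-16
  1.45270147e+00 -1.88271272e+00]
-1.6393868607362083 [-3.80506930e-01  3.30575757e-01  1.35831543e+00 -4.44089210e-16
  1.45270147e+00  1.25887993e+00]Traceback (most recent call last):
  File "<stdin>", line 24, in <module>
  File "<stdin>", line 24, in <lambda>
ValueError: The truth value of an array with more than one element is ambiguous. Use a.any() or a.all()
```

Run:
```python
from h import *
ox,oy,a=np.load("carrier.npy");o=np.array([ox,oy]);Y=np.array([-np.sin(a),np.cos(a)])
p=o+Y*(-11)
manip.movep([*p.tolist(),320.],rot(a-np.pi/2)); manip.gripper_to(34); st()
d=grab("wrist");cv2.imwrite("pics/w1.png",d["img"]);np.save("pics/w1.npy",d,allow_pickle=True)
```

```text
t 3.4 tcp [538.  -85.8 320. ] F [0.93 0.5  0.28] M [0.002 0.187 0.017] gap 33.7 q6 1.266
```

View pics/w1.png

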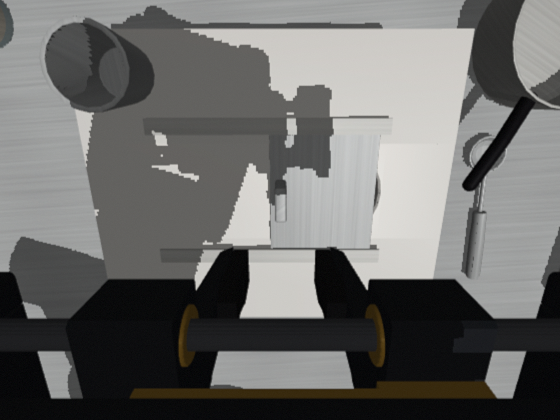

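Tab top is at (280,186), centred between the fingers, with the well crescent visible at (377,190). Next I'll straddle the tab and push it open, watching the force.

Run:
```python
from h import *
ox,oy,a=np.load("carrier.npy");o=np.array([ox,oy]);X=np.array([np.cos(a),np.sin(a)]);Y=np.array([-np.sin(a),np.cos(a)])
d=np.load("pics/w1.npy",allow_pickle=True).item()
v,u=[q.ravel() for q in np.mgrid[150:240,250:320]];P=unproj(d,u,v)
s=(P[:,2]>192)&(P[:,2]<206);L=(P[s][:,:2]-o)@np.stack([X,Y],1);print("tab local wrist",np.median(L,0),L.min(0),L.max(0),s.sum())
def line(y,z,sp=100): manip.servo_line([*(o+Y*y).tolist(),float(z)],max_speed=sp)
line(-11,191,120);f0=st("down")["ft_force"]
line(75,191,80);st("push")
y=75
while y<112:
    y+=2.;line(y,191,40);f=(manip.observe()["ft_force"]-f0)[:2]@Y
    print(y,round(float(f),2),end="; ")
    if f<-9:break
st("end")
```

```text
tab local wrist [ 0.43279849 -9.24731249] [-15.18152845 -14.30595502] [13.89508083 -4.97839697] 417
down t 4.67 tcp [538.3 -85.9 191.7] F [ 0.56 -0.78 -0.42] M [ 0.042  0.154 -0.035] gap 34.0 q6 1.266
push t 5.9 tcp [ 5.437e+02 -1.000e-01  1.907e+02] F [-0.71  0.25 -0.72] M [-0.023  0.119  0.013] gap 33.8 q6 1.424
77.0 -0.28; 79.0 0.77; 81.0 0.81; 83.0 0.74; 85.0 0.31; 87.0 0.55; 89.0 -0.27; 91.0 0.43; 93.0 -6.27; 95.0 -17.51; end t 8.4 tcp [545.1  17.2 190.9] F [ -2.89 -18.09  -0.85] M [-2.742  0.512  0.012] gap 34.1 q6 1.461
```

Force rises sharply at the stop, where the tab is at about local y 80, so the cover is fully open. Now I'll back off and look into the well.

Run:
```python
from h import *
ox,oy,a=np.load("carrier.npy");o=np.array([ox,oy]);X=np.array([np.cos(a),np.sin(a)]);Y=np.array([-np.sin(a),np.cos(a)])
def line(x,y,z,sp=100): manip.servo_line([*(o+Y*y+X*x).tolist(),float(z)],max_speed=sp)
line(0,80,191);line(0,80,260,200);line(-40,-60,300,250);manip.wait(.2);st()
for n in("wrist","top"):
    d=grab(n);np.save(f"pics/{n}2.npy",d,allow_pickle=True);cv2.imwrite(f"pics/{n}2.png",d["img"])
    if n=="wrist":
        v,u=[q for q in np.mgrid[0:420,0:560]];P=unproj(d,u.ravel(),v.ravel())
        L=np.c_[(P[:,:2]-o)@np.stack([X,Y],1),P[:,2]].reshape(420,560,3)
        s=(np.hypot(L[...,0],L[...,1]+60)<38)&(L[...,2]>146)&(L[...,2]<158)
        q=P.reshape(420,560,3)[s];print("knob top",s.sum(),q.mean(0))
        r=cv2.minAreaRect(q[:,:2].astype(np.float32));print(r)
        s2=(np.hypot(L[...,0],L[...,1]+60)<60)&(L[...,2]<150)
        pix=np.argwhere(s2);print("well floor pix bbox",pix.min(0),pix.max(0)); 
        print("tab",np.median(L[(L[...,2]>193)&(L[...,2]<204)&(abs(L[...,0])<20)&(L[...,1]>60)&(L[...,1]<100)],0))
print("well nominal",o-60*Y)
```

```text
t 10.14 tcp [ 494.9 -130.9  299.5] F [ 0.27 -0.43  0.17] M [ 0.024  0.154 -0.036] gap 34.0 q6 1.15
knob top 638 [ 534.31187689 -133.02663691  154.13407436]
((533.5003051757812, -133.07261657714844), (39.871910095214844, 12.020946502685547), 16.97979164123535)
well floor pix bbox [100 232] [200 331]
tab [ -0.46580196  78.31353711 198.93491934]
well nominal [ 534.61326586 -134.71453861]
```

View pics/wrist2.png

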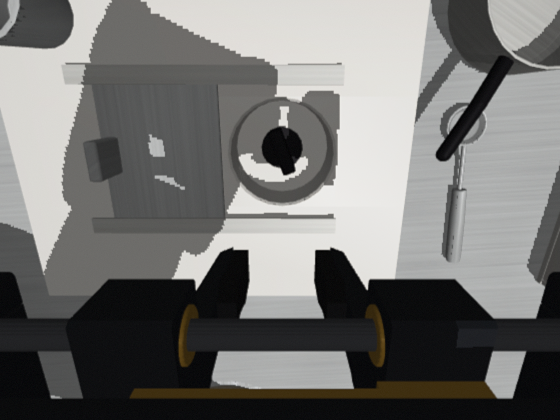

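Bar knob at pixel (282,150): its long axis is about 17° in world, centre about (534,-133.5). The cover is fully open (tab at local y 78–80). Jaws at 107° give q6≈-2.35, which leaves room for the whole clockwise turn in one grasp.

```bash
cat >> h.py <<'E'
def avg(n=8):
    A=[]
    for _ in range(n):
        o=manip.observe();A.append([*o["ft_force"],o["ft_torque"][2]]);manip.wait(.01)
    return np.mean(A,0)
E
python3 - <<'E'
from h import *
k=[534.1,-133.6];R=rot(np.radians(107))
manip.movep([*k,260.],R);manip.gripper_to(30);st("above")
manip.servo_line([*k,180.],max_speed=150);manip.wait(.2);f0=avg();st("pre")
manip.servo_line([*k,147.],max_speed=60);st("in")
print("dF in",(avg()-f0).round(3))
manip.gripper_to(0);manip.wait(.2);st("grip");print("dF grip",(avg()-f0).round(3),f0.round(3))
np.save("f0.npy",f0)
E
```

```text
above t 13.43 tcp [ 534.1 -133.6  260. ] F [-0.45  0.14 -0.56] M [ 0.045  0.032 -0.041] gap 29.8 q6 -2.325
pre t 14.38 tcp [ 534.3 -133.7  180.7] F [-0.67  0.15  0.45] M [ 0.046  0.009 -0.06 ] gap 30.1 q6 -2.325
in t 15.08 tcp [ 534.2 -133.7  147.1] F [-1.11 -0.75 -0.03] M [ 0.016 -0.025  0.002] gap 30.2 q6 -2.325
dF in [0.306 0.104 0.34  0.031]
grip t 15.76 tcp [ 534.1 -133.5  147.2] F [-2.01  2.91  4.35] M [ 0.44   0.207 -0.022] gap 11.8 q6 -2.325
dF grip [-1.58   2.678  3.999 -0.035] [-0.198 -0.054 -0.102 -0.014]
```

Run:
```python
from h import *
f0=np.load("f0.npy");q=np.array(manip.observe()["joints"],float);s=0;H=[]
while s<2.75:
    ds=.06 if not H or H[-1]<.13 else .03
    s+=ds;q[5]+=ds;manip.goto_joints(q.tolist());f=avg(6)-f0;m=f[3];H.append(m)
    print(f"{s:.2f}:{m:.3f}|{np.hypot(*f[:2]):.1f}",end=" ")
    if m>.27 or np.hypot(*f[:2])>15: break
    if s>.5 and len(H)>6 and m-np.median(H[2:-4])>.17: break
st("\nend")
```

```text
0.06:-0.062|2.2 0.12:-0.047|1.4 0.18:-0.080|1.0 0.24:-0.073|0.2 0.30:-0.053|0.5 0.36:-0.045|1.4 0.42:-0.058|2.8 0.48:-0.058|3.9 0.54:-0.069|5.0 0.60:-0.048|5.5 0.66:-0.069|6.0 0.72:-0.050|5.4 0.78:-0.089|6.0 0.84:-0.083|6.3 0.90:-0.050|6.1 0.96:-0.073|6.4 1.02:-0.062|6.4 1.08:-0.076|7.0 1.14:-0.080|7.5 1.20:-0.067|7.6 1.26:-0.080|7.4 1.32:-0.058|7.9 1.38:-0.053|8.1 1.44:-0.057|8.0 1.50:-0.052|8.0 1.56:-0.073|8.1 1.62:-0.059|8.6 1.68:-0.071|8.9 1.74:-0.045|8.7 1.80:-0.001|9.0 1.86:0.048|9.2 1.92:0.082|9.2 1.98:0.117|9.4 
end t 25.73 tcp [ 533.5 -134.2  147.2] F [-4.49 -7.88  2.75] M [-1.39   0.874  0.16 ] gap 11.5 q6 -0.348
```

Contact at about 1.73 rad. While turning freely the stopped reading sat at -0.065, so friction was acting reversed. That puts the seal torque at about the reading + 0.07, and at most reading + 0.08. I'll take one small step more to centre it in the range, then let go.

Run:
```python
from h import *
f0=np.load("f0.npy");q=np.array(manip.observe()["joints"],float);q[5]=-.345
for i in range(2):
    q[5]+=.025;manip.goto_joints(q.tolist());m=(avg(10)-f0)[3];print(round(m,3))
    if m>.14:break
manip.gripper_to(30);manip.wait(.2);o=st("open");print((avg()-f0).round(3))
p=[float(x) for x in o["tcp_pos"]]
manip.servo_line([p[0],p[1],200.],max_speed=80);manip.servo_line([p[0],p[1],260.],max_speed=200)
ox,oy,a=np.load("carrier.npy");oo=np.array([ox,oy]);X=np.array([np.cos(a),np.sin(a)]);Y=np.array([-np.sin(a),np.cos(a)])
manip.movep([*(oo-60*Y-40*X).tolist(),300.],rot(a-np.pi/2));manip.wait(.2);st()
d=grab("wrist");cv2.imwrite("pics/w3.png",d["img"])
v,u=np.mgrid[0:420,0:560];P=unproj(d,u.ravel(),v.ravel());L=np.c_[(P[:,:2]-oo)@np.stack([X,Y],1),P[:,2]]
s=(np.hypot(L[:,0],L[:,1]+60)<38)&(L[:,2]>146)&(L[:,2]<158);print(cv2.minAreaRect(P[s][:,:2].astype(np.float32)))
t=(L[:,2]>193)&(L[:,2]<204)&(abs(L[:,0])<20)&(L[:,1]>60)&(L[:,1]<100);print("tab",np.median(L[t],0))
```

```text
0.248
open t 26.72 tcp [ 533.5 -134.1  147.2] F [ 0.38 -0.22 -0.36] M [-0.075  0.101 -0.019] gap 29.8 q6 -0.32
[ 0.258 -0.046  0.088  0.017]
 t 29.56 tcp [ 494.7 -132.   299.8] F [-0.17 -0.68  0.23] M [-0.016  0.161  0.015] gap 29.8 q6 1.149
((533.4264526367188, -133.111328125), (12.200834274291992, 39.83657455444336), 2.087449789047241)
tab [ -0.47422842  78.36270794 198.88765567]
```

View pics/w3.png

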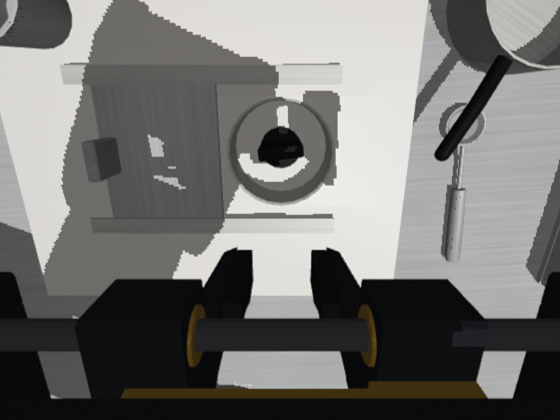

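The bar now lies along about 92° (282,150), so the knob turned about 1.83 rad after spring-back. The small last step read 0.25 N·m, and the hand lifted clear. Now I'll shut the cover.

Run:
```python
from h import *
ox,oy,a=np.load("carrier.npy");o=np.array([ox,oy]);X=np.array([np.cos(a),np.sin(a)]);Y=np.array([-np.sin(a),np.cos(a)])
def line(y,z,sp=100): manip.servo_line([*(o+Y*y).tolist(),float(z)],max_speed=sp)
line(79.5,260,200);line(79.5,191,100);manip.wait(.2);f0=avg()[:3];st("down")
line(-22,191,80);y=-22
while y>-42:
    y-=1.5;line(y,191,40);f=(avg(4)[:3]-f0)[:2]@Y
    print(y,round(float(f),2),end="; ")
    if f>9:break
st("end");line(y+10,191);line(y+10,260,200);line(-20,320,200)
manip.servo_line([*(o-20*Y-40*X).tolist(),320.],max_speed=150);manip.wait(.2);st("up")
d=grab("wrist");cv2.imwrite("pics/w4.png",d["img"])
v,u=np.mgrid[0:420,0:560];P=unproj(d,u.ravel(),v.ravel());L=np.c_[(P[:,:2]-o)@np.stack([X,Y],1),P[:,2]]
t=(L[:,2]>193)&(L[:,2]<204)&(abs(L[:,0])<20)&(abs(L[:,1]+20)<30);print("tab",np.median(L[t],0))
```

```text
down t 31.62 tcp [544.3   4.5 191.4] F [ 0.56 -0.45 -0.01] M [ 0.018  0.184 -0.023] gap 30.2 q6 1.432
-23.5 0.87; -25.0 0.86; -26.5 0.31; -28.0 0.09; -29.5 0.4; -31.0 6.25; -32.5 14.07; end t 35.02 tcp [ 536.7 -105.   190.9] F [ 1.4  13.87  1.28] M [ 2.143 -0.178 -0.028] gap 30.2 q6 1.228
up t 36.83 tcp [497.9 -92.2 319.4] F [-0.44  0.03 -0.38] M [-0.011  0.125 -0.025] gap 29.8 q6 1.225
tab [ -0.42899212 -19.4521316  199.38805094]
```

View pics/w4.png

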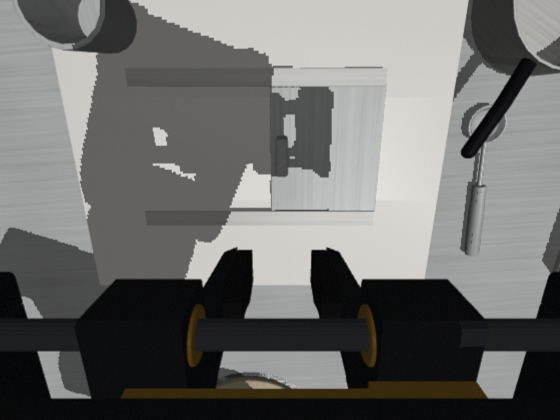

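The cover is against its end stop: plate at u 272–380 and no well crescent showing. The cup at (70,20) is still standing. Handing in.

```bash
python3 -c "
from h import *
st();print(manip.sign_off())"
```

```text
t 36.88 tcp [497.9 -92.1 319.5] F [ 0.7  -0.2   0.79] M [ 0.046  0.186 -0.05 ] gap 30.3 q6 1.225
the job is handed in; nothing more can be done
None
```

The vent is shut: I opened the cover, turned the knob clockwise until it was snug, let go, and slid the cover shut again. I handed the job in at about 37 s of the 72 s allowed.

- **Cover:** I slid it to its open stop, where the force climbed to about 18 N. At the end I slid it to its shut stop, at about 14 N. Travel between the two stops came to about 99.8 mm from the hand's positions, but only about 98 mm from the camera; that is within the 2 mm calibration. The last picture shows the well fully covered.
- **Knob:** I turned it about 1.83 rad clockwise, measured after spring-back, in one grasp. The seal was met at about 1.73 rad of hand travel. The last stopped reading was 0.25 N·m, inside the snug range and well below crushing.
- **Disagreement in the torque readings:** earlier stopped readings ran low, -0.065 N·m while turning freely and 0.12 just before the last step, with friction probably acting the other way. The rise per radian was also about half the stated stiffness, probably from give in the grip. Allowing for both, I put the peak turning torque at about 0.25–0.28 N·m.
- **Not disturbed:** there was no sign of contact with the lid or the well's rim, and the hand finished clear of everything. The cup and spoon still stood in place in the last picture, and the part of the saucepan in view looked unmoved. I did not recheck the board, onions, knife or jar, but the arm stayed away from them.

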